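# Set the pin vise square on the turret's aerial mark

### The job

Take the squat aluminium pin vise out of the wooden tool block, set the tip of its drill bit in the middle of the pencil-crossed aerial boss on the tank turret's sloping rear plate, and hold the tool square to that plate, ready to drill. Press only lightly, about 3 newtons and never hard enough to snap the fine bit or shove the turret, and finish while still holding it there with the gripper; leave the other tools and parts on the desk where they are.

Things in the scene. Friction and masses are not known exactly. Their poses are not given: they have to be found in the camera images.
- pin_vise: Pin vise: aluminium hand drill, 108 mm long, about 70 g, standing bit down in a hole of the block. Origin at the bit's tip, z up its axis. From the tip: bit 2 mm wide to 22 mm, chuck to 48 mm (12 mm wide), grip body 20 mm wide from 48 to 96 mm (hold near 75), head 20 mm wide to 108. The body rests on the block's top, the tip 48 mm below it: lift straight up by over 48 mm.
- bit_tip (a point): The tip of the pin vise's drill bit, same axes as the pin vise.
- aerial_boss: The marked spot: round boss, 14 mm wide, 3 mm high, on the turret's sloping rear plate, a pencil cross on its flat top; on the turret's left (gun pointing forward). Origin at the centre of its top face; z is the plate's outward normal, 25 degrees from vertical towards the turret's rear. The like boss without a cross, 62 mm to its right, is not wanted.
- turret: Grey plastic tank turret, loose, about 0.35 kg. Origin at desk level under its centre, x along the gun, y to its left, z up. Body 76 mm to the rear, 126 mm wide; flat roof 58 mm high from x -17 to +59 mm; cupola 71 mm high; gun 33 mm high, muzzle at x +164. Rear plate falls at 25 degrees from the roof's rear edge. Boss top at x -48, y +31, z +47 mm. Hard: 0.1 mm of push is about 1 N.
- tool_block: Fixed wooden tool block, 50 mm (x) by 170 mm (y) by 60 mm high, origin under its centre; three vertical holes 15 mm in diameter on its y axis at -55, 0 and +55 mm. The pin vise, the needle file and the awl stand in them in any order.
- needle_file: Needle file with slim black plastic handle 17 mm in diameter, standing 52 mm above the block. Origin at the handle's foot, at the block's top. Leave it.
- awl: Awl with bulbous dark wooden handle, up to 27 mm in diameter, standing 50 mm above the block. Origin at the handle's foot, at the block's top. Leave it.
- sprue: Green sprue frame of six road wheels, 110 by 170 mm, 9 mm high, lying flat; origin under its centre. Leave it.
- nippers: Steel sprue nippers with red grips, 138 mm long, 50 mm wide, 13 mm high, lying flat; origin at desk level near the middle, jaws to its x. Leave them.
- sanding_stick: White sanding stick, 150 by 20 by 5 mm, lying flat, length along its x; origin under its centre. Leave it.
- cement_jar: Squat amber glass jar of cement with white cap, 48 mm in diameter, 62 mm high; origin under its centre. Leave it.
- paint_pot: Small paint pot, 34 mm in diameter, 38 mm high; origin under its centre. Leave it.
Not all that is in view belongs to the job. What is meant by the tool_block is not orange, and is the smaller of those in its own colour.

How it is judged:
By the outcome, as a careful person would: the job done as asked, in the order asked, and still so for the second after the job is handed in, while the arm keeps its last pose, push and grip.
It also fails if it takes over 45 s, if anything falls off the work surface, if the arm or the gripper's body presses on something with over 40 N, if the wrist force passes 120 N, or if a joint passes its speed limit or range.

### The arm

A 6-joint arm with a two-finger parallel gripper is mounted at the origin on the work surface. World frame = base frame: x ahead of the robot, y to its left, z up, the work surface at z = 0. Lengths are in m, angles in rad, forces in N, time in s.
With the tool pointing down it reaches from about 0.375 to 0.825 m from the base axis. Payload 5.5 kg.
Tool frame: the origin (TCP) lies at the very end of the fingers, on their centre line; the grasp point (between the pads) lies 19 mm behind it; z points along the fingers, y is the line along which they close (so a half turn about z gives the same grasp; the last joint's range is limited). The gripper opens to 85 mm and grips with 20 to 120 N. Pads are 22 mm wide; open, the fingers measure 114 mm over their backs; the gripper's body (76 mm by 85 mm) begins 54 mm behind the grasp point. The pads swing forward as they close: fully open they stand 13 mm farther back than shut.
Start: joints at [1.327, 0.314, -0.047, 1.21, 0, 1.571], TCP at [0.145, 0.582, 0.231] pointing down, gripper open.
Joint ranges: [-2.67, 2.67], [-0.69, 1.73], [-1.03, 1.25], [-2.08, 2.16], [-1.42, 1.45], [-3.14, 3.14]. Speed limits (rad/s): [2.39, 2.39, 3.01, 3.14, 3.14, 3.14].

### API

Orientations are given as a unit quaternion [x, y, z, w].
In Python, from workcell import r, jaws, viewer, order gives the robot as it stands. Calls block until the motion is done:
- r.reach(position, orientation): joint-space move of the TCP to a pose.
- r.servo_line(position, orientation=None, max_speed=0.15, contact_N=None): straight line of the TCP; orientation=None keeps the orientation; max_speed is the mean speed in m/s. With contact_N (N) it stops when the force on the tool has changed by that much, and returns True; else False.
- r.movej(angles): joint-space move.
- jaws.open_jaws() and jaws.gripper_close(): open the fingers fully, or close them until they stop; the grip force is fixed at half the most.
- r.sleep(seconds).
- r.ik(position, orientation): joint angles nearest the present ones, or None.
- r.read_state(): the state.
- viewer.read_camera(name): name is "side" or "top" or "wrist"; returns the picture (400x640x3 uint8, red, green, blue); there is no depth.
- viewer.camera_params(name): a dict with "fx", "fy", "cx", "cy" (pixels), "dist" ([k1, k2, p1, p2, k3] as OpenCV has them; the pictures are not rectified), "R" (3x3) and "t" (3): a world point X has camera coordinates R X + t. Camera axes: x right, y down, z forward; pixel columns grow to the right and rows downward; lengths in m; the calibration is good to about 2 mm. A picture is of the moment at which its call begins: read the wrist's pose just before it. camera_params takes no time and is no camera call; for the wrist camera it gives the pose at the moment of the call.
A pose or a line that the arm cannot do raises r.MotionError and nothing moves.
- order.finish_job(): hands the job in; it is judged then, once.
The state is a dict: "t": time; "q": joint angles; "qd": joint speeds; "joint_efforts": joint torques, N m; "eef_pos": TCP position; "orientation": TCP orientation; "force": force on the tool from outside, world axes, zero at the start; "moment": the same for the moment, N m; "gripper_width": opening from 0.0 (shut) to 1.0 (fully open); "gripper_force": force on a finger pad.
Only numpy, scipy, OpenCV 4.12 (cv2) and the standard library are available. Lean on these libraries where they do the work, as an engineer would, in place of code of your own. Each camera call takes 0.05 s, during which the arm holds its last target. There are 200 camera calls.

## Working session

There is one attempt and no reset: what is moved stays moved. The work goes in short steps, each a Python script; the robot and the scene stay as the last script left them, time stands still between calls to the robot, and variables do not carry over. Pictures are saved under pics/ and viewed, at most 10 in all, crops included, and the job is handed in when it is done.

```bash
ls; mkdir -p pics; python3 - <<'E'
from workcell import r,viewer
import cv2
for n in("top","side"):
    im=viewer.read_camera(n);cv2.imwrite(f"pics/{n}0.png",im[:,:,::-1])
    c=viewer.camera_params(n);print(n,c)
s=r.read_state();print(s)
E
```

```text
pics
top {'fx': 394.5236536533588, 'fy': 394.5236536533588, 'cx': 321.03671317995816, 'cy': 193.18241233769825, 'dist': array([-0.07806812,  0.        ,  0.        ,  0.        ,  0.        ]), 'R': array([[-0.02177267, -0.99936362, -0.0282544 ],
       [-0.98987625,  0.0255134 , -0.13962117],
       [ 0.14025319,  0.02492843, -0.98980181]]), 't': array([0.0436162 , 0.52692319, 1.13346096])}
side {'fx': 384.5909152563636, 'fy': 384.5909152563636, 'cx': 320.81074135515655, 'cy': 195.01446364359603, 'dist': array([0.00263566, 0.        , 0.        , 0.        , 0.        ]), 'R': array([[-0.97393909, -0.22628932,  0.01535535],
       [-0.16132434,  0.64356206, -0.74819939],
       [ 0.15942741, -0.73117783, -0.66329623]]), 't': array([0.51780676, 0.139232  , 1.10387634])}
{'t': 0.1, 'q': array([ 1.32698168e+00,  3.14166561e-01, -4.79881574e-02,  1.21020927e+00,
        1.11790973e-05,  1.57078170e+00]), 'qd': array([-1.00498360e-03,  4.57352160e-05,  2.44459196e-03,  1.57489480e-03,
        2.06152700e-05,  1.15537882e-04]), 'joint_efforts': array([-2.86521199e-04, -5.40766025e+01,  3.40540910e+01,  1.11901393e-02,
        3.36713654e-06, -7.57578448e-06]), 'eef_pos': array([0.14471199, 0.58174029, 0.23051007]), 'orientation': array([ 1.21598305e-01,  9.92579084e-01, -7.77333498e-04, -1.00872005e-04]), 'force': array([-0.29358305, -0.08698889, -0.45734477]), 'moment': array([-0.01659343,  0.03389581, -0.01705849]), 'gripper_force': 0.0, 'gripper_width': 1.0020915704025193}
```

View pics/top0.png

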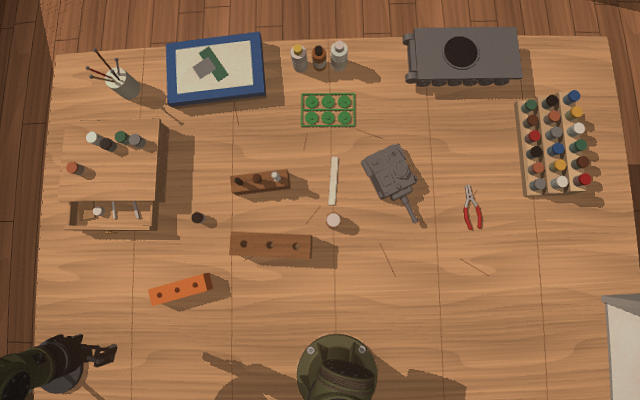

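View pics/side0.png

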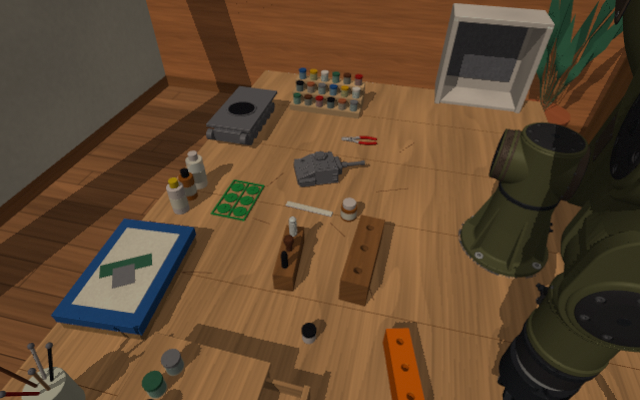

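Candidates: the silver tool at top (277,176) / side (293,227), the dark handles at (257,178) and (238,182) in the same block, and the empty larger brown block (271,245) and orange block (180,290). For the boss: two bosses on the turret's rear edge, near (375,155) and (398,147). The gun points towards (415,218), so the turret's left is image right. I'll check this in a close crop.

```bash
cat > h.py <<'E'
import numpy as np, cv2
from workcell import r,jaws,viewer,order
from scipy.spatial.transform import Rotation as Rn
def ray(c,uv):
    K=np.array([[c["fx"],0,c["cx"]],[0,c["fy"],c["cy"]],[0,0,1]])
    p=cv2.undistortPoints(np.array([[uv]],float),K,c["dist"])[0,0]
    R,t=np.array(c["R"]),np.array(c["t"])
    d=R.T@np.array([p[0],p[1],1]); return -R.T@t,d/np.linalg.norm(d)
def onz(c,uv,z):
    o,d=ray(c,uv); return o+d*(z-o[2])/d[2]
def proj(c,X):
    K=np.array([[c["fx"],0,c["cx"]],[0,c["fy"],c["cy"]],[0,0,1]])
    return cv2.projectPoints(np.array([X],float).reshape(-1,3),cv2.Rodrigues(np.array(c["R"]))[0],np.array(c["t"]),K,c["dist"])[0][:,0]
def tri(rays):
    A=sum(np.eye(3)-np.outer(d,d) for o,d in rays); b=sum((np.eye(3)-np.outer(d,d))@o for o,d in rays)
    return np.linalg.solve(A,b)
E
python3 - <<'E'
from h import *
t=cv2.imread("pics/top0.png");s=cv2.imread("pics/side0.png")
f=lambda i,x,y,w,h:cv2.resize(i[y:y+h,x:x+w],(400,300),interpolation=cv2.INTER_CUBIC)
cv2.imwrite("pics/crop1.png",np.vstack([np.hstack([f(t,220,150,80,60),f(t,350,135,100,75)]),np.hstack([f(s,255,205,80,60*1),f(s,285,140,80,60)])]))
ct,cs=[viewer.camera_params(n) for n in("top","side")]
print(tri([ray(ct,(277,176)),ray(cs,(293,222))]),onz(ct,(277,176),.12))
print(onz(ct,(398,147),.047),onz(ct,(415,218),.033))
E
```

```text
[0.57230845 0.15363046 0.09923691] [0.56763575 0.15066509 0.12      ]
[ 0.65992409 -0.20225744  0.047     ] [ 0.44745436 -0.24421136  0.033     ]
```

View pics/crop1.png

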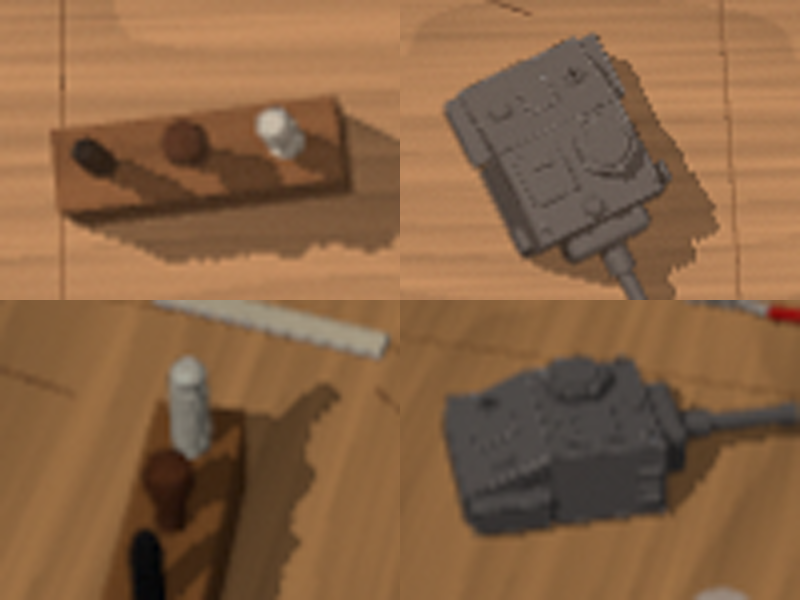

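Bright silver tool at the right hole is the pin vise (head at top ≈(273.6,174.4)); the file is black and the awl dark brown. The crossed boss is at top (393.7,153.3) / side (302.4,160.4), on the turret's left. The uncrossed one is at (374.5,163).

```bash
python3 - <<'E'
from h import *
ct,cs=[viewer.camera_params(n) for n in("top","side")]
C=lambda x,y:(220+x/5,150+y/5)
h=onz(ct,C(268,120),.12); print("head",h)
c=[onz(ct,C(*p),.06) for p in((52,130),(335,97),(350,187),(64,212))]; print(np.array(c))
print("tri head",tri([ray(ct,C(268,120)),ray(cs,(255+188/5,205+62/5))]))
b=tri([ray(ct,(393.7,153.3)),ray(cs,(302.4,160.4))]);print("boss",b,onz(ct,(393.7,153.3),.047),onz(ct,(374.5,163),.047),onz(ct,(416,220),.033))
v=c[1]-c[0]+c[2]-c[3]; yd=-v/np.linalg.norm(v); yd[2]=0; yd/=np.linalg.norm(yd)  # block y (towards +y)
print("block y",yd, "len",[np.linalg.norm(c[1]-c[0]),np.linalg.norm(c[2]-c[1])])
z=np.array([0,0,-1.]); 
for s in(1,-1):
    y=s*np.array([yd[1],-yd[0],0]); R=np.column_stack([np.cross(y,z),y,z]); q=Rn.from_matrix(R).as_quat()
    print(s,q,r.ik([h[0],h[1],.2],q),r.ik([h[0],h[1],.068],q))
    
# wrist camera in tool frame
w=viewer.camera_params("wrist");st=r.read_state();T=Rn.from_quat(st["orientation"]).as_matrix()
print("cam in tool",T.T@(-w["R"].T@w["t"]-st["eef_pos"]),T.T@w["R"].T[:,2],w["fx"])
n=lambda yaw:None
E
```

```text
head [0.57357353 0.1601699  0.12      ]
[[0.58292711 0.29781681 0.06      ]
 [0.59795394 0.12924764 0.06      ]
 [0.54405259 0.12093389 0.06      ]
 [0.53365146 0.29008584 0.06      ]]
tri head [0.57230891 0.15967426 0.12270905]
boss [ 0.64133815 -0.18901692  0.04359688] [ 0.64094655 -0.18842267  0.047     ] [ 0.61290387 -0.12994548  0.047     ] [ 0.44148044 -0.24685434  0.033     ]
block y [-0.07508026  0.99717749  0.        ] len [np.float64(0.16923761536672885), np.float64(0.05453874250819442)]
1 [0.68004402 0.73317128 0.         0.        ] [ 0.27231227  0.31852512 -0.11201652  1.14025469  0.          1.76795763] [ 0.27231227  0.41671008 -0.29028351  0.86380274  0.          1.76795763]
-1 [ 0.73317128 -0.68004402  0.         -0.        ] [ 0.27231227  0.31852512 -0.11201652  1.14025469  0.         -1.37363503] [ 0.27231227  0.41671008 -0.29028351  0.86380274  0.         -1.37363503]
cam in tool [ 0.08055951  0.00063326 -0.14232366] [-3.12839151e-01 -9.16283623e-04  9.49805678e-01] 312.5782913723039
```

```bash
cat >> h.py <<'E'
def frame(z,y):
    y=y-z*(y@z); y/=np.linalg.norm(y); return np.column_stack([np.cross(y,z),y,z])
E
python3 - <<'E'
from h import *
b=np.array([.641,-.1885,.047]); x=np.array([-.902,-.432,0]); n=np.cos(np.radians(25))*np.array([0,0,1.])-np.sin(np.radians(25))*x
for a in range(0,360,30):
    y=np.array([np.cos(np.radians(a)),np.sin(np.radians(a)),0]); R=frame(-n,y); q=Rn.from_matrix(R).as_quat()
    i=[r.ik(b+n*k,q) for k in(.056,.12)]
    if i[0] is not None and i[1] is not None: print(a,i[0].round(2) ,i[1].round(2),"cam dir",R[:,0].round(2))
# hover picture of the pin vise
h=np.array([.573,.160]);yd=np.array([-.075,.997,0]);R=frame(np.array([0,0,-1.]),np.array([.997,.075,0]));q=Rn.from_matrix(R).as_quat()
r.reach([h[0],h[1],.21],q)
cw=viewer.camera_params("wrist");im=viewer.read_camera("wrist");cv2.imwrite("pics/w1.png",im[:,:,::-1]);np.save("w1.npy",cw,allow_pickle=True)
s=r.read_state();print(s["t"],s["eef_pos"],proj(cw,[[h[0],h[1],.12],[h[0],h[1],.06]]))
E
```

```text
0 [-0.15  0.89  0.53  1.57 -0.24  1.51] [-0.13  0.94  0.74  1.75 -0.23  1.52] cam dir [ 0.    0.98 -0.2 ]
30 [-0.15  0.89  0.53  1.57 -0.24  0.94] [-0.13  0.94  0.74  1.75 -0.23  0.95] cam dir [-0.5   0.87  0.04]
60 [-0.15  0.89  0.53  1.57 -0.24  0.37] [-0.13  0.94  0.74  1.75 -0.23  0.39] cam dir [-0.84  0.48  0.25]
90 [-0.15  0.89  0.53  1.57 -0.24 -0.14] [-0.13  0.94  0.74  1.75 -0.23 -0.12] cam dir [-0.92  0.    0.39]
120 [-0.15  0.89  0.53  1.57 -0.24 -0.62] [-0.13  0.94  0.74  1.75 -0.23 -0.6 ] cam dir [-0.79 -0.45  0.42]
150 [-0.15  0.89  0.53  1.57 -0.24 -1.11] [-0.13  0.94  0.74  1.75 -0.23 -1.09] cam dir [-0.47 -0.81  0.36]
180 [-0.15  0.89  0.53  1.57 -0.24 -1.63] [-0.13  0.94  0.74  1.75 -0.23 -1.62] cam dir [-0.   -0.98  0.2 ]
210 [-0.15  0.89  0.53  1.57 -0.24 -2.21] [-0.13  0.94  0.74  1.75 -0.23 -2.19] cam dir [ 0.5  -0.87 -0.04]
240 [-0.15  0.89  0.53  1.57 -0.24 -2.77] [-0.13  0.94  0.74  1.75 -0.23 -2.75] cam dir [ 0.84 -0.48 -0.25]
270 [-0.15  0.89  0.53  1.57 -0.24  3.  ] [-0.13  0.94  0.74  1.75 -0.23  3.02] cam dir [ 0.92 -0.   -0.39]
300 [-0.15  0.89  0.53  1.57 -0.24  2.52] [-0.13  0.94  0.74  1.75 -0.23  2.54] cam dir [ 0.79  0.45 -0.42]
330 [-0.15  0.89  0.53  1.57 -0.24  2.04] [-0.13  0.94  0.74  1.75 -0.23  2.05] cam dir [ 0.47  0.81 -0.36]
2.3083 [0.57272019 0.1609661  0.21000964] [[326.26935066 210.27995296]
 [326.30612924 189.67783311]]
```

View pics/w1.png

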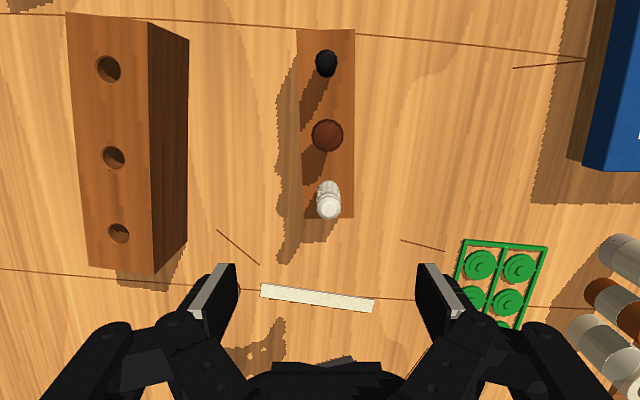

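The wrist view shows the pin vise's head at about (328,206), predicted (326,210). The awl (327,135) and file (326,62) are further along the row, and both finger paths look clear of the row. Refining with a mask, then gripping.

```bash
python3 - <<'E'
from h import *
cw=np.load("w1.npy",allow_pickle=True).item();im=cv2.imread("pics/w1.png")
hsv=cv2.cvtColor(im,cv2.COLOR_BGR2HSV);m=((hsv[...,1]<70)&(hsv[...,2]>110)).astype(np.uint8);m[:170]=0;m[235:]=0;m[:,:300]=0;m[:,360:]=0
ys,xs=np.nonzero(m);print("bbox",xs.min(),xs.max(),ys.min(),ys.max())
w=xs.max()-xs.min()+1
# head's round face: lowest part of the mask, bright disc
lo=ys.max()+.5; sel=ys>lo-w; cx=(xs[sel].min()+xs[sel].max())/2; rr=(xs[sel].max()-xs[sel].min()+1)/2
p=onz(cw,(cx,lo-rr),.12);p2=onz(cw,(cx+1,lo-rr),.12);print("head",cx,lo-rr,p,"diam mm",2*rr*np.linalg.norm(p-p2)*1e3)
print("big block edge",onz(cw,(188,270),.0),onz(cw,(189,40),.06),onz(cw,(152,24),.06),onz(cw,(155,275),.06))
print("block corners",onz(cw,(354,30),.06),onz(cw,(353.5,218),.06),onz(cw,(298,30),.06))
E
```

```text
bbox 317 340 181 218
head 328.5 206.5 [0.5745053  0.16327264 0.12      ] diam mm 18.844644876455728
big block edge [0.40428834 0.0222899  0.        ] [0.44569975 0.28371875 0.06      ] [0.41420691 0.29457537 0.06      ] [0.39506597 0.05024348 0.06      ]
block corners [0.58555121 0.30106058 0.06      ] [0.60237787 0.13277776 0.06      ] [0.53853004 0.29747587 0.06      ]
```

```bash
python3 - <<'E'
from h import *
R=frame(np.array([0,0,-1.]),np.array([.996,.087,0]));q=Rn.from_matrix(R).as_quat()
p=np.array([.5743,.1625])
r.reach([*p,.15],q)
print(r.servo_line([*p,.068],max_speed=.05,contact_N=8), r.read_state()["eef_pos"])
jaws.gripper_close()
s=r.read_state();print(s["t"],s["gripper_width"],s["gripper_force"],s["force"],s["moment"],s["eef_pos"])
r.servo_line([*p,.068+.075],max_speed=.06)
r.sleep(.2);s=r.read_state();print(s["t"],s["gripper_width"],s["gripper_force"],s["force"],s["moment"],s["eef_pos"])
np.save("w2.npy",viewer.camera_params("wrist"),allow_pickle=True)
f=[viewer.read_camera(n)[:,:,::-1] for n in("wrist","side")]
cv2.imwrite("pics/w2.png",f[0])
cv2.imwrite("pics/c2.png",np.hstack([f[0],]) if 0 else np.vstack([cv2.resize(f[0][170:400,150:500],(600,394)),cv2.resize(f[1][140:270,220:420],(300,195))[:, :].repeat(2,1)[:, :600]]))
E
```

```text
False [0.57454918 0.16258296 0.06833499]
5.075 0.22051927787010184 58.45258712768555 [-1.14890033 -0.38933292  1.48038005] [-0.03113692  0.15087381 -0.00040414] [0.57432934 0.162523   0.06820186]
6.675 0.22033817283130475 58.49426329135895 [-0.23749079  0.44513669  0.39095102] [-0.01457989 -0.05151903  0.05465447] [0.57409595 0.16245744 0.14268129]
```

View pics/c2.png

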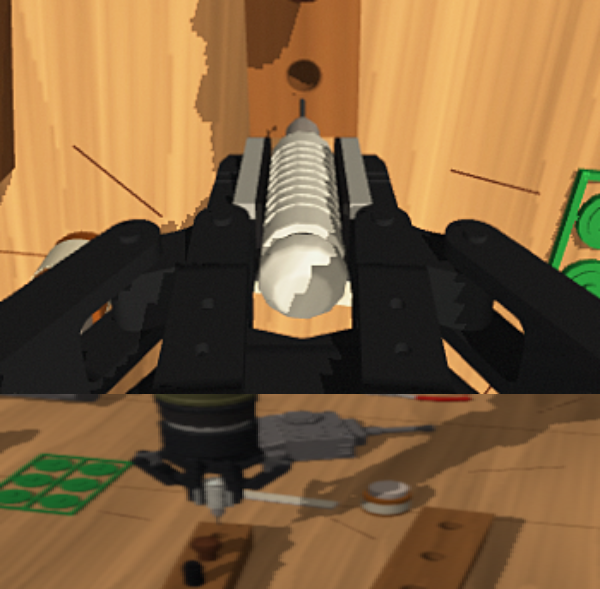

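The pin vise is held straight between the pads, its bit clear of the block with the tip at ≈(326.8,227.2) in the wrist image. The other tools still stand. Next: tilted hover over the boss, seen from two yaws.

```bash
python3 - <<'E'
from h import *
cw=np.load("w2.npy",allow_pickle=True).item();s=r.read_state()
T=Rn.from_quat(s["orientation"]).as_matrix();p=s["eef_pos"]
print("pred tip",proj(cw,p+T@[0,0,.0562]),"head",proj(cw,p+T@[0,0,-.0518]),"seen tip 326.8,227.2 head 326.8,330.5")
b=np.array([.641,-.1885,.047]); x=np.array([-.902,-.432,0]); n=np.cos(np.radians(25))*np.array([0,0,1.])-np.sin(np.radians(25))*x
r.servo_line([p[0],p[1],.21],max_speed=.12)
out=[]
for k,a in enumerate((0,75)):
    a=np.radians(a);q=Rn.from_matrix(frame(-n,np.array([np.cos(a),np.sin(a),0]))).as_quat()
    r.reach(b+n*(.0562+.045),q); r.sleep(.25)
    c=viewer.camera_params("wrist");im=viewer.read_camera("wrist")[:,:,::-1];s=r.read_state()
    np.save(f"w3{k}.npy",c,allow_pickle=True);cv2.imwrite(f"pics/w3{k}.png",im);T=Rn.from_quat(s["orientation"]).as_matrix()
    print(s["t"],s["eef_pos"],"force",s["force"],"tip",proj(c,s["eef_pos"]+T@[0,0,.0562]),"boss",proj(c,b))
    out.append(cv2.resize(im[60:300,150:500],(800,549))) 
    cv2.imwrite(f"pics/c3{k}.png",out[-1])
E
```

```text
pred tip [[326.10728506 225.44136517]] head [[325.71135505 339.45088968]] seen tip 326.8,227.2 head 326.8,330.5
9.1167 [ 0.67990413 -0.16910708  0.13965411] force [-0.37893989 -0.23714263 -0.7808663 ] tip [[326.00797181 225.46950056]] boss [[326.02163315 205.02479849]]
10.675 [ 0.67957047 -0.17002355  0.13871149] force [ 0.01391162  0.73026952 -0.1601625 ] tip [[325.26941315 224.82897385]] boss [[325.43463795 204.23186932]]
```

View pics/c30.png

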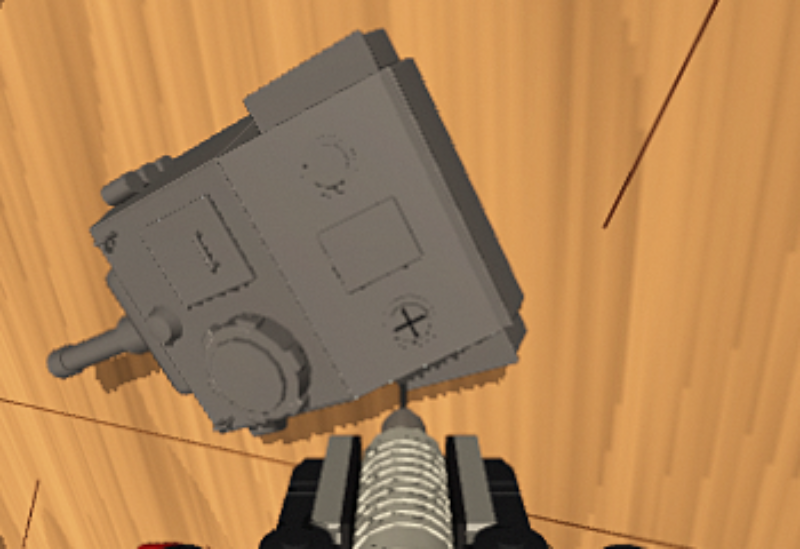

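View pics/c31.png

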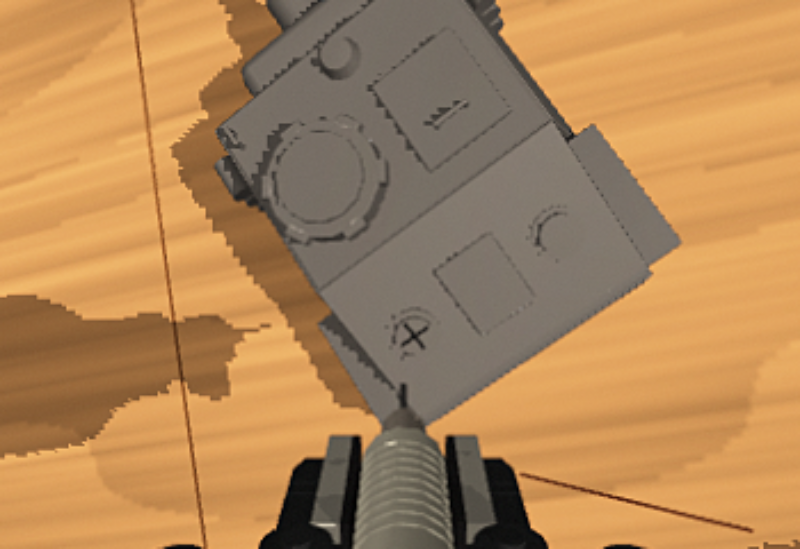

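Both views show the crossed boss just beyond the bit: c30 cross (410,321), bit tip (403,380); c31 cross (413,334), tip (403,383). The roof's rear ridge runs c30 (218,158)-(352,398) and c31 (320,290)-(552,124).

```bash
python3 - <<'E'
from h import *
C=[np.load(f"w3{k}.npy",allow_pickle=True).item() for k in(0,1)]
f=lambda p:(150+(p[0]+.5)*350/800-.5,60+(p[1]+.5)*240/549-.5)
X=[]
for k,g in enumerate(((410,321),(413,334))):
    im=cv2.imread(f"pics/w3{k}.png",0).astype(float);u,v=np.round(f(g)).astype(int)
    W=im[v-10:v+11,u-10:u+11];d=np.clip(np.median(W)-30-W,0,None);yy,xx=np.mgrid[-10:11,-10:11]
    X.append((u+(d*xx).sum()/d.sum(),v+(d*yy).sum()/d.sum()))
print(X);rs=[ray(c,x) for c,x in zip(C,X)];b=tri(rs);print("boss",b,[np.linalg.norm(np.cross(b-o,d))*1e3 for o,d in rs],[onz(c,x,.047) for c,x in zip(C,X)])
T=[ray(C[0],f((403,380))),ray(C[1],f((403,383)))]
o=tri([ray(C[0],f((331,165))),ray(C[1],f((556,233)))]);print("other",o,np.linalg.norm(b-o))
ang=lambda v:np.degrees(np.arctan2(v[1],v[0]))
print("left dir: bosses",ang(b-o))
for c,(p,q) in zip(C,(((218,158),(352,398)),((552,124),(320,290)))):
    P,Q=onz(c,f(p),.058),onz(c,f(q),.058);print("ridge",ang(Q-P),np.linalg.norm(Q-P),P,Q)
print("used",ang(np.array([.432,-.902])))
E
```

```text
[(np.float64(328.87330316742083), np.float64(200.8758888170653)), (np.float64(330.1416445623342), np.float64(206.55755968169763))]
boss [ 0.64338291 -0.18509769  0.0456932 ] [np.float64(0.14989128684504846), np.float64(0.1498912868450266)] [array([ 0.64386447, -0.18420822,  0.047     ]), array([ 0.64357295, -0.18488888,  0.047     ])]
other [ 0.61674485 -0.12935203  0.04125721] 0.06194225413900512
left dir: bosses -64.45919676061254
ridge -66.38639740740754 0.09827611474365397 [ 0.58336774 -0.1232829   0.058     ] [ 0.62273386 -0.21333013  0.058     ]
ridge -66.50252525648341 0.09712959204798736 [ 0.58369313 -0.12374197  0.058     ] [ 0.62241953 -0.21281735  0.058     ]
used -64.40857585756767
```

```bash
cat >> h.py <<'E'
A=np.radians(-66.2); LY=np.array([np.cos(A),np.sin(A),0]); LX=np.array([LY[1],-LY[0],0])
N=np.cos(np.radians(25))*np.array([0,0,1.])-np.sin(np.radians(25))*LX
def pose(a): return Rn.from_matrix(frame(-N,np.array([np.cos(a),np.sin(a),0]))).as_quat()
E
python3 - <<'E'
from h import *
b=np.array([.6436,-.1848,.047]);cr=[]
for k,a in enumerate((75,0)):
    a=np.radians(a); r.reach(b+N*(.0562+.009),pose(a)); r.sleep(.5)
    c=viewer.camera_params("wrist");s=r.read_state();im=viewer.read_camera("wrist")[:,:,::-1]
    np.save(f"w4{k}.npy",c,allow_pickle=True);cv2.imwrite(f"pics/w4{k}.png",im);T=Rn.from_quat(s["orientation"]).as_matrix()
    print(s["t"],s["eef_pos"]-(b+N*.0652),"axis err deg",np.degrees(np.arccos(-T[:,2]@N)),"force",s["force"],"tip",proj(c,s["eef_pos"]+T@[0,0,.0562]),"boss",proj(c,b))
    cr.append(cv2.resize(im[190:250,290:370],(800,600),interpolation=cv2.INTER_CUBIC)[:, :]) 
cv2.imwrite("pics/c4.png",np.hstack([cv2.resize(i,(400,300)) for i in cr]))
E
```

```text
11.4417 [2.88576965e-04 9.41933424e-05 3.76373034e-04] axis err deg 0.03781535868789568 force [ 0.35024034  0.1879308  -0.76825961] tip [[325.29992913 224.84177863]] boss [[325.28022638 219.64864773]]
13.25 [ 1.11636502e-06 -2.62492244e-07  1.24034814e-05] axis err deg 0.0014767285698246578 force [-0.31082895 -0.39050116 -1.07994819] tip [[325.96782858 225.36261267]] boss [[325.99220917 220.56111527]]
```

View pics/c4.png

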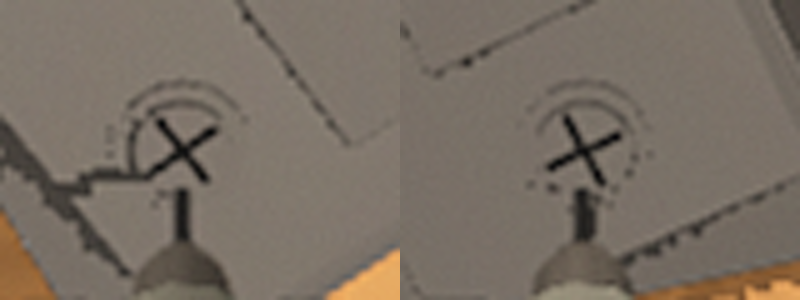

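At 9 mm nominal, the cross is at (326.4,219.8) and (326.6,219.8), and the bit end at (326.0,227.2) and (326.0,227.6). The residual is the same in both yaws, so it comes from the tool's axial or radial offset and not from the boss estimate. A slow light touch will tell which.

```bash
python3 - <<'E'
from h import *
b=np.array([.6436,-.1848,.047])
f0=np.mean([r.read_state()["force"] for _ in range(1)],0)
r.servo_line(b+N*(.0562+.003),max_speed=.01); r.sleep(.3); s=r.read_state();f0=s["force"];print("pre",s["t"],f0)
hit=r.servo_line(b+N*(.0562-.005),max_speed=.004,contact_N=1.5)
s=r.read_state();print(hit,s["t"],"height mm",((s["eef_pos"]-b)@N-.0562)*1e3,"dF",s["force"]-f0,"axial",(s["force"]-f0)@N)
r.sleep(.2);s=r.read_state();print("axial",(s["force"]-f0)@N,"h",((s["eef_pos"]-b)@N-.0562)*1e3)
c=viewer.camera_params("wrist");im=viewer.read_camera("wrist")[:,:,::-1];np.save("w5.npy",c,allow_pickle=True);cv2.imwrite("pics/w5.png",im)
cv2.imwrite("pics/c5.png",cv2.resize(im[190:250,290:370],(800,600),interpolation=cv2.INTER_CUBIC));print(proj(c,b))
np.save("f0.npy",f0)
E
```

```text
pre 14.35 [ 0.52074709  0.01791463 -1.01283091]
True 15.4167 height mm -1.029552832914199 dF [1.04041992 0.1520392  3.92218243] axial 3.9829422791580495
axial 5.665747156723738 h -1.2977466072358195
[[325.8541221  226.32650255]]
```

View pics/c5.png

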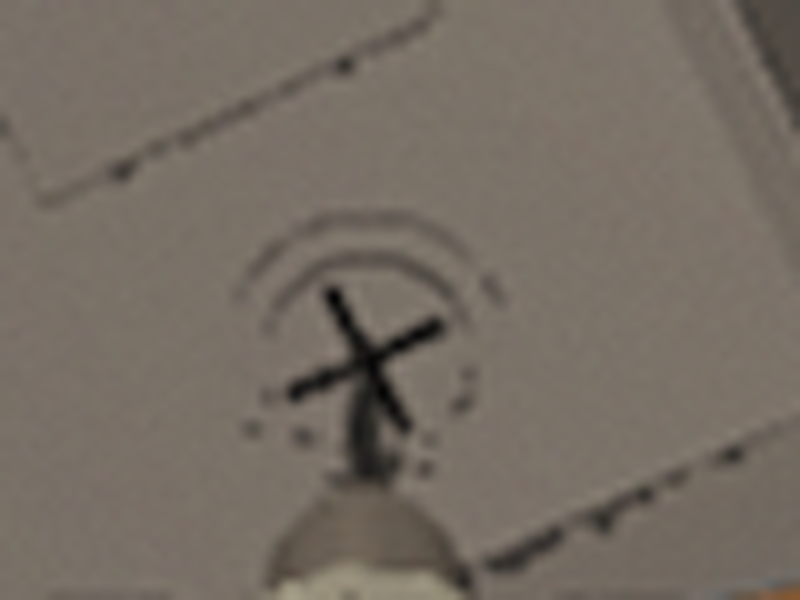

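The touch came at −0.7 to −1.0 mm of nominal, so the axial length is right and the bit sits a couple of mm radially off in the grip. The crop shows the bit ending near (362,388), just short of the cross centre (370,358). Backing off at once and quantifying.

```bash
python3 - <<'E'
from h import *
b=np.array([.6436,-.1848,.047])
r.servo_line(b+N*(.0562+.004),max_speed=.02); r.sleep(.3)
s=r.read_state();c=viewer.camera_params("wrist");im=viewer.read_camera("wrist")[:,:,::-1];cv2.imwrite("pics/w6.png",im);np.save("w6.npy",c,allow_pickle=True)
T=Rn.from_quat(s["orientation"]).as_matrix();print(s["t"],s["force"],proj(c,b))
for n in("w30","w41","w6"):
    g=cv2.imread(f"pics/{n}.png",0);print(n);print(g[214:241,321:333])
P=s["eef_pos"]+T@[0,0,.0562];J=np.array([proj(c,P+T@np.array(d))-proj(c,P) for d in([.001,0,0],[0,.001,0],[0,0,.001])])[:,0];print("px per mm x,y,z",J)
# pad-side check: predicted outline of bit root and head at x=-2mm,0
for x in(0,-.002): print(x,proj(c,[s["eef_pos"]+T@[x,0,.0562],s["eef_pos"]+T@[x,0,.0342],s["eef_pos"]+T@[x-.010,0,-.0518]]))
g=cv2.imread("pics/w2.png",0);print(g[330:375:2,322:330:3].T)
E
```

```text
16.4167 [ 0.02007951  0.430295   -0.81242885] [[326.21510976 223.31426717]]
w30
[[111 113 113 112 111 113 112 111 111 115 113 111]
 [110 113 113 112 112 110 110 111 112 112 112 112]
 [111 112 112 111 112 112 112 111 113 112 112 113]
 [112 114 112 112 112 111 111 112 112 111 112 111]
 [112 112 111 112 109 111 112 113 110 112 111 111]
 [110 112 112 114 112 112 111 110 112 112 112 113]
 [111 112 113 110 113 113 113 111 113 114 115 116]
 [110 111 112 112 112 112 111 114 115 118 104  87]
 [113 111 112 112 113 112 118 119 104  91  75  50]
 [111 113 112 114 119 118 105  90  73  56  56  56]
 [112 116 116 116 105  91  71  56  54  59  75  91]
 [113 108  96  90  72  58  56  58  56  55  89 115]
 [132  84  65  55  61  62  57  76  91  85  97 108]
 [122  79  72  60  51  53  56  90 113 110 107 106]
 [ 95  96  91  67  38  33  49  89 109 105 110 111]
 [ 98  96  94  77  39  31  48  90 110  98  92  97]
 [ 98  98  96  79  47  34  43  79 102  96  90  92]
 [ 99  96  96  76  44  32  40  76  99 100 100 103]
 [ 98  97  95  79  44  32  44  83 105  98  98 101]
 [ 98  99  95  78  45  33  41  84 101  97  98 101]

[... 3019 characters left out ...]
[110  95  94  96  95  94  91  88  92 103 108 116]
 [100  88  94  99 100  98  97  92  95  92  98 112]]
px per mm x,y,z [[-2.44660518e-04 -1.35502143e+00]
 [ 1.45896388e+00  5.65455833e-04]
 [ 2.12927365e-03 -5.50925788e-01]]
0 [[325.99140494 225.33376055]
 [325.93928847 238.81644123]
 [325.5697139  360.38514239]]
-0.002 [[325.99189206 228.03158103]
 [325.9400017  241.75783814]
 [325.57316314 364.51679412]]
[[240 235 231 231 229 235 133 143 149 149 151 151 152 182 179 178 177 180
  149  16  27  16  22]
 [239 231 230 229 229 237 142 150 151 153 155 155 153 184 180 181 183 182
  179   8  26  17  20]
 [237 231 231 235 221 166 151 154 153 154 154 153 150 167 173 173 172 171
  158  12  27  16  20]]
```

Bit end is at v≈228.4 (rim corrected) against 225.3 predicted, so the pin sits ~2.2 mm along −x in the pads. That fits the earlier top/side position of y≈0.160. Shifting the TCP +2.4 mm in x and +0.25 mm in y, verifying with a picture, then pressing in small steps.

```bash
python3 - <<'E'
from h import *
b=np.array([.6436,-.1848,.047]);T=frame(-N,np.array([1.,0,0]));b2=b+T@[.0024,.00025,0];np.save("b2.npy",b2)
r.servo_line(b2+N*(.0562+.002),max_speed=.01); r.sleep(.4)
def F(k=8):
    o=[]
    for _ in range(k): o.append(r.read_state()["force"]); r.sleep(.03)
    return np.array(o).mean(0),np.array(o).std(0)
f0,sd=F();np.save("f0.npy",f0);print("f0",f0,sd)
hit=r.servo_line(b2+N*(.0562-.003),max_speed=.002,contact_N=1.0)
s=r.read_state();h=(s["eef_pos"]-b2)@N-.0562;print(hit,s["t"],h*1e3,(s["force"]-f0)@N)
f,_=F(5);h=(r.read_state()["eef_pos"]-b2)@N-.0562;print("settled",h*1e3,(f-f0)@N,f-f0)
c=viewer.camera_params("wrist");im=viewer.read_camera("wrist")[:,:,::-1];cv2.imwrite("pics/w7.png",im)
cv2.imwrite("pics/c7.png",cv2.resize(im[190:250,290:370],(800,600),interpolation=cv2.INTER_CUBIC));print(r.read_state()["t"])
E
```

```text
f0 [ 0.06675023 -0.05680908 -0.76729816] [0.36304571 0.71117845 0.47840033]
True 18.5583 -0.999947777658966 3.3579296811444577
settled -1.1966835128208662 4.324829055331915 [1.34693588 0.42340711 4.11757189]
18.775
```

View pics/c7.png

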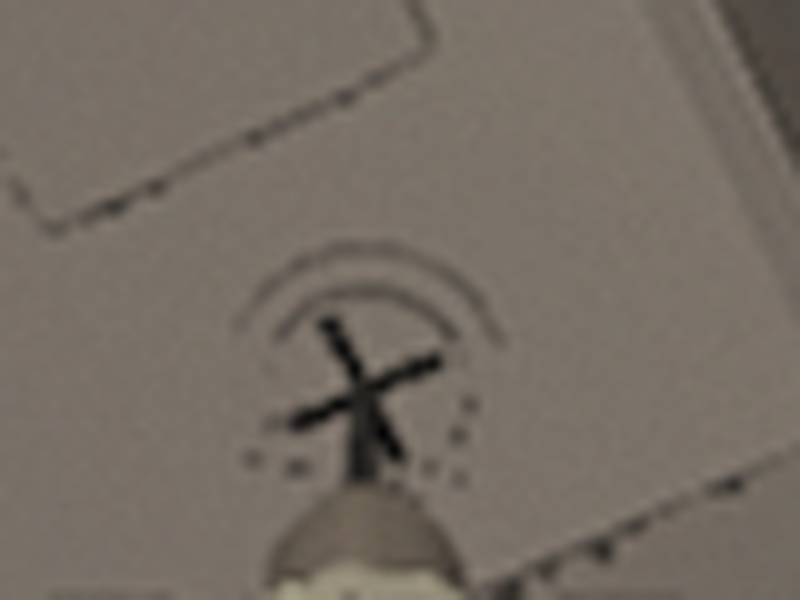

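The cross centre is now at (326.2,228.5), right where the bit's tip centre is (326.0,228.4). Trimming the force to about 3 N.

```bash
python3 - <<'E'
from h import *
b2=np.load("b2.npy");f0=np.load("f0.npy");q=pose(0)
def F(k=16):
    o=[]
    for _ in range(k): o.append(r.read_state()["force"]); r.sleep(.04)
    return (np.array(o).mean(0)-f0)@N
f=F();h=(r.read_state()["eef_pos"]-b2)@N-.0562;print(f,h*1e3)
for i in range(4):
    if abs(f-3)<.35: break
    h+=np.clip((f-3)*.00012,-.0002,.0003)
    r.servo_line(b2+N*(.0562+h),q,max_speed=.002); r.sleep(.2); f=F()
    s=r.read_state();print(s["t"],"cmd",h*1e3,"got",((s["eef_pos"]-b2)@N-.0562)*1e3,"F",f)
s=r.read_state();T=Rn.from_quat(s["orientation"]).as_matrix()
print("tilt",np.degrees(np.arccos(-T[:,2]@N)),"lat mm",T.T@(s["eef_pos"]-b2)*1e3,s["gripper_force"],s["t"])
im=viewer.read_camera("wrist")[:,:,::-1];cv2.imwrite("pics/w8.png",im)
g=cv2.cvtColor(im,cv2.COLOR_BGR2GRAY);print(g[222:234,321:333])
E
```

```text
6.253867013492196 -1.4957443461383404
20.7083 cmd -1.1957443461383406 got -1.1951489376500062 F 4.702257128021441
21.825 cmd -0.9914734907757675 got -0.9927723706239857 F 3.5764008897661994
22.9417 cmd -0.9223053840038237 got -0.9316312494821941 F 3.1241704824659733
tilt 0.0011612369925711138 lat mm [ 1.17864030e-02 -4.56768859e-03 -5.52683686e+01] 58.80996644496918 22.9417
[[114  66  16  88 124 114 116 115 111 114 116 119]
 [121  87  17  61 110 119 117 115 115 116 117 118]
 [117 109  57  17  89 123 115 117 120 117 121 110]
 [115 122  89  15  59 111 121 121 108  94  88  56]
 [114 118 109  61  21  94 111  94  67  29  24  24]
 [115 116 123  93  29  65  67  31  35  34  67  95]
 [117 122 112  77  38  35  31  42  83  98 108 122]
 [109  88  59  22  27  36  49  91 120 122 119 115]
 [ 56  16  22  47  45  36  41  73 111 118 116 114]
 [ 19  64  94  90  57  37  24  36  98 120 116 115]
 [ 91 113 127  97  47  36  27  26  72 110 121 116]
 [119 117 120  87  37  37  36  20  19  88 122 116]]
```

```bash
python3 -c "
from h import *
print(order.finish_job())"
```

```text
the job is handed in; nothing more can be done
None
```

I handed the job in at about 23 s of the 45 s limit. The gripper is still holding the pin vise square to the turret's rear plate, its bit tip on the pencil cross to within my image measurement, pressing at about 3.1 N. The push briefly reached about 6 N while I was setting it.

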